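Shake up the wood-dye pots for the carving class

ROBOT

A 6-joint arm with a two-finger parallel gripper is mounted at the origin on the work surface. World frame = base frame: x ahead of the robot, y to its left, z up, the work surface at z = 0. Lengths are in m, angles in rad, forces in N, time in s.
With the tool pointing down it reaches from about 0.35 to 0.875 m from the base axis. Payload 4.2 kg.
Tool frame: the origin (TCP) lies at the very end of the fingers, on their centre line; the grasp point (between the pads) lies 19 mm behind it; z points along the fingers, y is the line along which they close (so a half turn about z gives the same grasp; the last joint's range is limited). The gripper opens to 85 mm and grips with 20 to 120 N. Pads are 22 mm wide; open, the fingers measure 114 mm over their backs; the gripper's body (76 mm by 85 mm) begins 54 mm behind the grasp point. The pads swing forward as they close: fully open they stand 13 mm farther back than shut.
Start: joints at [-1.07, 0.385, 0.008, 0, -1.194, -0.259], TCP at [0.15, -0.607, 0.231] pointing down, gripper open.
Joint ranges: [-3.14, 3.14], [-1.21, 2.06], [-1.07, 1.41], [-3.16, 2.05], [-2.99, -0.16], [-3.1, 3.1]. Speed limits (rad/s): [2.79, 2.79, 3.14, 3.14, 3.14, 3.14].

INTERFACE

Orientations are given as a unit quaternion [x, y, z, w].
In Python, from bench import monitor, cams, workorder gives the robot as it stands. The module is installed in compiled form; this text tells all that it offers.
- The arm moves only by the shell command python3 -m creep 'ROWS' [OPENING] [FORCE]. ROWS is JSON, a list of rows, each a list of 2 entries, a list of its own where there are three numbers: the shift along the tool's x, y, z normalised to -1 to 1, where 1 is 20 cm, then the turn, a rotation vector about the tool's x, y, z normalised to -1 to 1, where 1 is 2 rad. In form: [[[dx, dy, dz], [wx, wy, wz]], ...]. A call has 1 to 12 rows; each row is the pose to reach, as a shift and turn from the pose commanded when the call began, along the tool's axes at that moment; what a row does not reach only later rows make up. A row lasts 1/10 s, in which the tool goes at most 50 mm and 8.59 degrees, less where a joint would pass 70% of its speed; a pose out of reach is approached as far as the arm can. A call with a number of a shift or a turn outside -1 to 1 is refused whole. A call with a gripper value outside its range is refused whole. OPENING is the closure, from 0 (fully open) to 1 (shut), set as the call begins (- or left out, the last holds). The fingers move at their own pace and stop on an object; FORCE is the grip in N (left out, the last holds). Time passes only in rows, so rows that repeat a pose let the fingers close. It gives the time, the measured TCP pose, the force, the opening and the grip force at its end, in the units of the state.
- monitor.get_state(): the state, without advancing time (a new reading comes with each control period).
- cams.read_camera(name): name is "scene" or "side" or "wrist"; returns a dict with "frame" (420x560x3 uint8, red, green, blue), "camera_matrix" (3x3 intrinsics, pixels), "R" (3x3) and "t" (3): a world point X has camera coordinates R X + t; the wrist camera has in their place "mount" (4x4, takes a point from camera to tool coordinates, whose origin is the TCP and whose axes are the flange's). Camera axes: x right, y down, z forward; pixel columns grow to the right and rows downward; lengths in m; the calibration is good to about 2 mm. A picture is of the moment at which its call begins: read the wrist's pose just before it. There is no depth.
- workorder.finish_job(): hands the job in; it is judged then, once.
The state is a dict: "time": time; "joint_pos": joint angles; "dq": joint speeds; "effort": joint torques, N m; "tool_pos": TCP position; "ee_rot": TCP orientation; "contact_force": force on the tool from outside, world axes, zero at the start; "ft_torque": the same for the moment, N m; "opening": opening from 0.0 (shut) to 1.0 (fully open); "grasp_force": force on a finger pad.
Only numpy, scipy, OpenCV 4.12 (cv2) and the standard library are available. Lean on these libraries where they do the work, as an engineer would, in place of code of your own. Each camera call takes 0.05 s, during which the arm holds its last target. There are 200 camera calls.

TASK

Get the settled wood dyes ready for the carving class: slide the mixer's orange transport lock fully over to the green mark, then, going in the order yellow, red, blue, black and skipping colours that are not there, hold each pot upright in the gripper and press it down on the middle of the mixer's sprung pad until the pad is fully down, keep it there for two seconds, and stand it upright in the plywood tray. When all are mixed and in the tray, slide the lock fully back to the red mark, and leave the tape, the gouge and the wood blank where they lie.

Things in the scene. Friction and masses are not known exactly. Their poses are not given: they have to be found in the camera images.
- mixer: the dye mixer, fixed to the bench: a blue box 150 mm (its x) by 130 mm (its y), deck 70 mm above the bench. Origin: centre of its underside; x points from its front (with dial) to its back, y to the left seen from the front. On the deck: the round pad, centred 28 mm behind the box's centre, and the lock's track along y, 50 mm in front of the centre, with a red mark at the -y end and a green mark at the +y end.
- pad_top (a point): centre of the flat top of the pad, moving with it; the pad is a black rubber disc 60 mm in diameter with grey rings, its top 92 mm above the bench when up.
- pad (a joint): how far the pad is pressed down, m: 0 up, 0.008 fully down on its stop. A spring returns it; it needs about 3 N to start and 9 N to be fully down. While the lock is at the red end (lock below about 0.03) a tongue under the pad blocks it and it gives hardly 1 mm.
- lock_top (a point): centre of the top of the orange lock grip, 16 mm (mixer x) by 18 mm (mixer y), standing up from the deck to 93.5 mm above the bench; the deck around it is free (the pad's edge is 40 mm behind the grip's rear face). It can be pushed with shut fingers or pinched.
- lock (a joint): how far the lock grip has slid along the mixer's +y, m: 0 at the stop by the red mark (locked), 0.050 at the stop by the green mark (released). It slides with about 2 N of friction and stays where it is left; it starts at or near the red end.
- pot_yellow: yellow dye pot, a closed squat upright cylinder 46 mm in diameter and 60 mm tall, yellow all over but for a white paper band low down and a thin white ring on the lid; about 0.13 kg. Origin: centre of its underside; z up its axis. It stands on the bench at the start. There are up to four pots (yellow, red, blue, black); in each start only two or three of them are there.
- pot_red: red dye pot, a closed squat upright cylinder 46 mm in diameter and 60 mm tall, red all over but for a white paper band low down and a thin white ring on the lid; about 0.13 kg. Origin: centre of its underside; z up its axis. It stands on the bench at the start. 
- pot_blue: blue dye pot, a closed squat upright cylinder 46 mm in diameter and 60 mm tall, blue all over but for a white paper band low down and a thin white ring on the lid; about 0.13 kg. Origin: centre of its underside; z up its axis. It stands on the bench at the start. 
- pot_black: black dye pot, a closed squat upright cylinder 46 mm in diameter and 60 mm tall, black all over but for a white paper band low down and a thin white ring on the lid; about 0.13 kg. Origin: centre of its underside; z up its axis. It stands on the bench at the start. 
- tray_in (a point): centre of the inner floor of the plywood tray, 6 mm above the bench; x along the tray's length, y across it. The tray is fixed: 280 mm by 140 mm outside, walls 6 mm thick, rim 24 mm above the bench, no dividers; three pots stand in it side by side along x, some 85 mm apart.
- tape: bystander: a round dark green tape measure lying flat, 72 mm in diameter, 32 mm tall; origin at the centre of its underside. To be left alone.
- gouge: bystander: a carving gouge lying on the bench, 220 mm long, dark red handle 26 mm thick and a steel blade; origin under its middle, x along it. To be left alone.
- blank: bystander: a brown wood blank, 90 by 60 by 40 mm; origin at the centre of its underside. To be left alone.

How it is judged:
By the outcome, as a careful person would: the job done as asked, in the order asked, and still so for the second after the job is handed in, with the robot touching nothing.
Of pot_yellow, pot_red, pot_blue, pot_black only 2 to 3 are there at a start; the rules pass over those that are not, and their reading is None.
At some moment in a run one of pot_yellow, pot_red, pot_blue, pot_black may be knocked a few centimetres aside while the robot is not near it.
It also fails if it takes over 210 s, if anything falls off the work surface, if the arm or the gripper's body presses on something with over 40 N, if the wrist force passes 120 N, or if a joint passes its speed limit or range.

## Working session

There is one attempt and no reset: what is moved stays moved. The work goes in short steps, Python scripts to look and compute and a shell command to move; the robot and the scene stay as the last step left them, time stands still between calls to the robot, and variables do not carry over. Pictures are saved under pics/ and viewed, at most 14 in all, crops included, and the job is handed in when it is done.

```bash
mkdir -p pics
cat > h.py <<'E'
import numpy as np, cv2
from bench import monitor, cams, workorder
from scipy.spatial.transform import Rotation as Ro
def shot(n,fn):
    s=monitor.get_state(); c=cams.read_camera(n); cv2.imwrite('pics/'+fn,c['frame'][:,:,::-1])
    if n=='wrist':
        T=np.eye(4);T[:3,:3]=Ro.from_quat(s['ee_rot']).as_matrix();T[:3,3]=s['tool_pos']
        M=np.linalg.inv(T@np.array(c['mount'])); R,t=M[:3,:3],M[:3,3]
    else: R,t=np.array(c['R']),np.array(c['t'])
    np.savez('pics/'+fn[:-4]+'.npz',K=c['camera_matrix'],R=R,t=t); return c
def px2w(fn,u,v,z):
    d=np.load('pics/'+fn+'.npz'); o=-d['R'].T@d['t']
    r=d['R'].T@np.linalg.inv(d['K'])@[u,v,1]; return o+r*(z-o[2])/r[2]
def w2px(fn,X):
    d=np.load('pics/'+fn+'.npz'); p=d['K']@(d['R']@np.array(X)+d['t']); return p[:2]/p[2]
def go(x,y,z,yaw=None):
    """shift & turn from current measured pose to target in tool units; yaw = dir of tool y axis mod pi"""
    s=monitor.get_state(); R=Ro.from_quat(s['ee_rot']); 
    d=R.inv().apply(np.array([x,y,z])-s['tool_pos'])/0.2
    w=0
    ya=R.as_matrix()[:,1]; cur=np.arctan2(ya[1],ya[0])
    if yaw is not None:
        w=-((yaw-cur+np.pi/2)%np.pi-np.pi/2)/2
    print('shift',d.round(4),'wz',round(w,4),'cur yaw',round(cur,3),'j6',round(s['joint_pos'][5],2))
E
python3 - <<'E'
from h import *
for n in('scene','side'):
    c=shot(n,n+'0.png'); print(n,np.array(c['R']).round(2).tolist(),np.array(c['t']).round(3))
s=monitor.get_state();print(Ro.from_quat(s['ee_rot']).as_matrix().round(3),s)
E
```

```text
scene [[0.57, 0.82, -0.01], [0.66, -0.47, -0.58], [-0.48, 0.33, -0.81]] [-0.312 -0.356  1.424]
side [[0.82, -0.57, -0.01], [-0.45, -0.63, -0.64], [0.36, 0.53, -0.77]] [-0.513  0.299  0.754]
[[-0.971 -0.239 -0.001]
 [-0.239  0.971  0.002]
 [ 0.     0.002 -1.   ]] {'time': 0.1, 'joint_pos': array([-1.07042307e+00,  3.85456611e-01,  6.75242148e-03, -4.42729484e-04,
       -1.19400903e+00, -2.58583899e-01]), 'dq': array([ 8.16210415e-04, -1.09900563e-03,  3.05568619e-03,  2.83251961e-03,
        7.70735129e-05,  2.17915238e-04]), 'effort': array([ 1.35229784e-03, -3.93320060e+01,  1.88929993e+01,  4.19786051e+00,
       -2.58150154e-03,  1.08236313e-05]), 'tool_pos': array([ 0.14952957, -0.60630193,  0.23033981]), 'ee_rot': array([-1.20519295e-01,  9.92710501e-01,  9.66480133e-04, -1.63922856e-04]), 'contact_force': array([-0.30291402,  0.43538536,  0.25000725]), 'ft_torque': array([ 0.02709501, -0.02236778,  0.02441745]), 'grasp_force': 0.0, 'opening': 0.9975786477202537}
```

View pics/scene0.png

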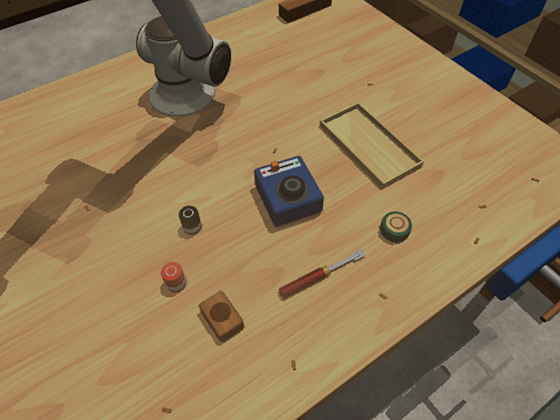

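View pics/side0.png

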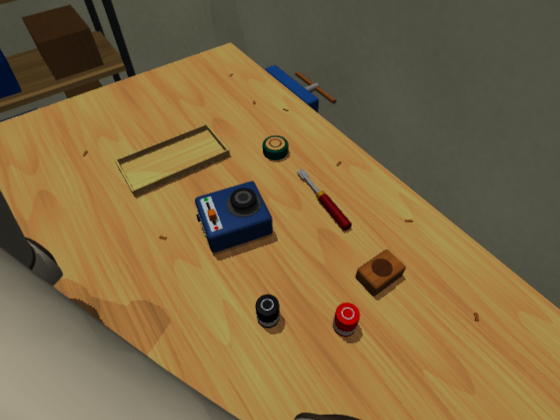

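The pictures show red and black pots only. In scene, red is at about (172,275), black at (189,218), the mixer at (288,190), and the tray at (371,145). Next I'll enlarge crops to get accurate pixel positions.

Run:
```python
import cv2
a=cv2.imread('pics/scene0.png');b=cv2.imread('pics/side0.png')
cv2.imwrite('pics/c1.png',cv2.resize(a[95:295,155:425],None,fx=2.9,fy=2.9,interpolation=cv2.INTER_CUBIC))
cv2.imwrite('pics/c2.png',cv2.resize(b[120:345,110:410],None,fx=2.6,fy=2.6,interpolation=cv2.INTER_CUBIC))
```

```text
(no output)
```

View pics/c1.png

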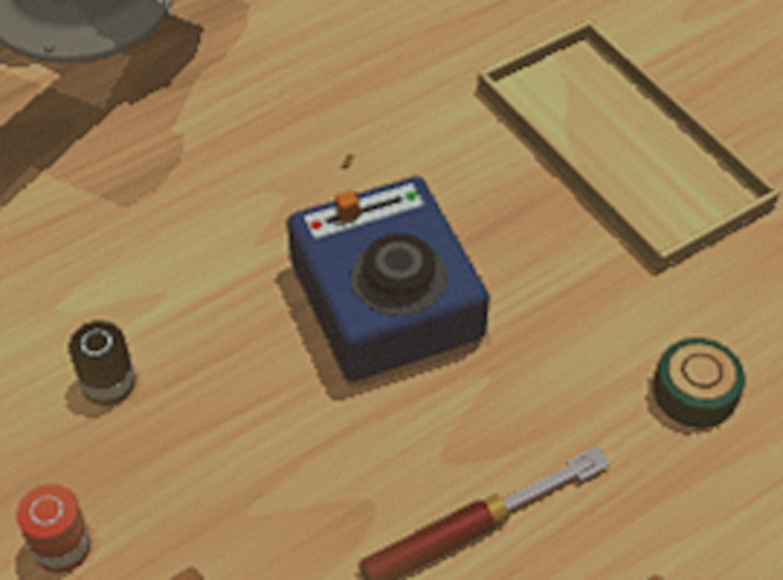

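View pics/c2.png

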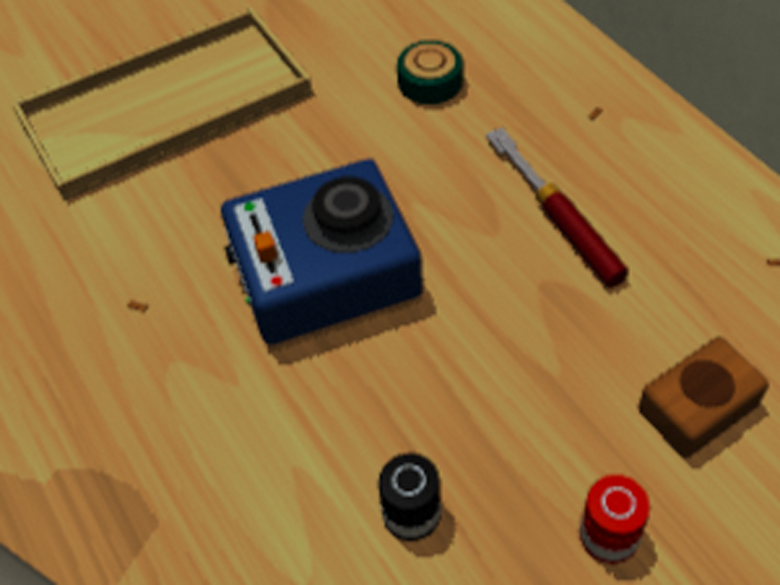

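Crop 1 shows lid rings for red at (46,511) and black at (97,343), the pad at (398,261), the marks at (316,226) and (411,197), and the grip top at about (347,196). Crop 2 shows the same items at (618,502), (408,481), (346,203), (277,282), (250,207) and (264,240).

```bash
cat >> h.py <<'E'
def c1(u,v,z): return px2w('scene0',155+(u+.5)/2.9-.5,95+(v+.5)/2.9-.5,z)
def c2(u,v,z): return px2w('side0',110+(u+.5)/2.6-.5,120+(v+.5)/2.6-.5,z)
E
python3 - <<'E'
from h import *
for n,z,a,b in [('red',.06,(46,511),(618,502)),('black',.06,(97,343),(408,481)),('pad',.092,(398,261),(346,203)),('grip',.0935,(347,196),(264,240)),('redm',.071,(316,226),(277,282)),('greenm',.071,(411,197),(250,207)),
 ('t1',.024,(480,80),(18,105)),('t1b',.024,(480,80),(66,192)),('t2',.024,(589,27),(18,105)),('t3',.024,(777,195),(250,13)),('t4',.024,(657,268),(310,83)),('tape',.032,(702,370),(430,60)),('gtip',.0,(605,457),(490,135))]:
    print(n,c1(*a,z)[:2].round(4),c2(*b,z)[:2].round(4))
E
```

```text
red [ 0.569  -0.3101] [ 0.5697 -0.3101]
black [ 0.4545 -0.2066] [ 0.4537 -0.2086]
pad [0.5465 0.0267] [0.5459 0.0246]
grip [0.4653 0.0317] [0.4675 0.0283]
redm [0.4614 0.0018] [ 4.607e-01 -2.000e-04]
greenm [0.4814 0.0871] [0.4815 0.0866]
t1 [0.3634 0.2561] [0.363  0.3912]
t1b [0.3634 0.2561] [0.358  0.2467]
t2 [0.3663 0.3923] [0.363  0.3912]
t3 [0.638  0.3854] [0.6317 0.3831]
t4 [0.6389 0.2394] [0.6286 0.2431]
tape [0.7442 0.1923] [0.7476 0.1916]
gtip [0.7495 0.0892] [0.7526 0.0894]
```

Run:
```python
from h import *
go(0.466,0.030,0.16,1.337)
```

```text
shift [-2.2977  2.7098  0.3568] wz 0.2377 cur yaw 1.812 j6 -0.26
```

```bash
python3 -m creep '[[[-0.76,0.9,0],[0,0,0]],[[-0.76,0.9,0],[0,0,0]],[[-0.76,0.9,0],[0,0,0]],[[-0.76,0.9,0],[0,0,0]],[[-0.76,0.9,0],[0,0,0]],[[-0.76,0.9,0],[0,0,0]]]' 0.5 30
python3 -m creep '[[[-0.76,0.9,0],[0,0,0]],[[-0.76,0.9,0],[0,0,0]],[[-0.76,0.9,0],[0,0,0]],[[-0.76,0.9,0],[0,0,0]],[[-0.76,0.9,0],[0,0,0]],[[-0.76,0.9,0],[0,0,0]]]'
python3 -m creep '[[[-0.77,0.9,0.35],[0,0,0.238]],[[-0.77,0.9,0.35],[0,0,0.238]],[[-0.77,0.9,0.35],[0,0,0.238]],[[-0.77,0.9,0.35],[0,0,0.238]],[[-0.77,0.9,0.35],[0,0,0.238]],[[-0.77,0.9,0.35],[0,0,0.238]],[[-0.77,0.9,0.35],[0,0,0.238]]]'
python3 - <<'E'
from h import *
shot('wrist','w1.png')
go(0.466,0.030,0.076,1.337)
E
```

```text
time: 0.7
tool_pos: [0.255, -0.3924, 0.2315]
ee_rot: [-0.123, 0.992, 0.0, 0.0]
contact_force: [0.4, 0.1, 0.1]
opening: 0.497
grasp_force: 0.0
time: 1.3
tool_pos: [0.3602, -0.1821, 0.2314]
ee_rot: [-0.123, 0.992, 0.0, 0.0]
contact_force: [0.6, -0.6, 0.6]
opening: 0.499
grasp_force: 0.0
time: 2.0
tool_pos: [0.4657, 0.028, 0.16]
ee_rot: [0.116, 0.993, -0.001, -0.001]
contact_force: [0.3, 0.5, 0.5]
opening: 0.498
grasp_force: 0.0
shift [-0.0022  0.0167  0.4225] wz 0.0001 cur yaw 1.337 j6 -2.21
```

View pics/w1.png

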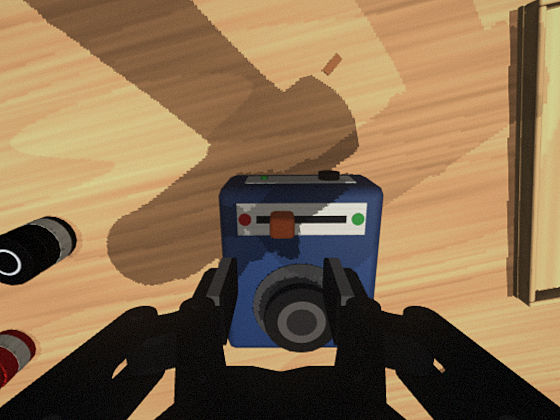

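The wrist picture shows the grip top centred at about (282,222), the red mark at (245,219), the green mark at (358,219) and the pad at (301,321). I'll convert these to positions to cross-check the earlier numbers.

Run:
```python
from h import *
for u,v,z in[(282,220,.0935),(282,225,.0935),(245,219,.071),(358,219,.071),(301,321,.092)]: print(px2w('w1',u,v,z).round(4))
print(w2px('w1',[.466,.03,.0935]))
```

```text
[0.4596 0.0306 0.0935]
[0.4632 0.0297 0.0935]
[0.4596 0.0014 0.071 ]
[0.4796 0.0862 0.071 ]
[0.5442 0.026  0.092 ]
[283.2697323 228.5414193]
```

```bash
python3 -m creep '[[[0,0.01,0.2],[0,0,0]],[[0,0.01,0.3],[0,0,0]],[[0,0.01,0.36],[0,0,0]],[[0,0.01,0.41],[0,0,0]],[[0,0.01,0.41],[0,0,0]],[[0,0.01,0.41],[0,0,0]]]'
python3 -m creep '[[[0,0,0],[0,0,0]],[[0,0,0],[0,0,0]],[[0,0,0],[0,0,0]],[[0,0,0],[0,0,0]],[[0,0,0],[0,0,0]],[[0,0,0],[0,0,0]],[[0,0,0],[0,0,0]],[[0,0,0],[0,0,0]],[[0,0,0],[0,0,0]]]' 1 25
python3 - <<'E'
from h import *
go(0.478,0.0685,0.078,1.337)
E
```

```text
time: 2.65
tool_pos: [0.4658, 0.0285, 0.0799]
ee_rot: [0.117, 0.993, 0.0, 0.0]
contact_force: [1.0, -0.2, 0.7]
opening: 0.501
grasp_force: 0.0
time: 3.55
tool_pos: [0.4661, 0.0292, 0.0802]
ee_rot: [0.116, 0.993, 0.0, 0.001]
contact_force: [-0.9, -1.1, 6.2]
opening: 0.198
grasp_force: 27.7
shift [-0.0127  0.2047  0.0112] wz 0.0002 cur yaw 1.337 j6 -2.22
```

```bash
python3 -m creep '[[[0,0.04,0],[0,0,0]],[[0,0.08,0],[0,0,0]],[[0,0.12,0],[0,0,0]],[[0,0.15,0],[0,0,0]],[[0,0.18,0],[0,0,0]],[[0,0.19,0],[0,0,0]],[[0,0.19,0],[0,0,0]]]'
python3 -m creep '[[[0,0.01,0],[0,0,0]],[[0,0.015,0],[0,0,0]],[[0,0.02,0],[0,0,0]],[[0,0.02,0],[0,0,0]]]'
```

```text
time: 4.25
tool_pos: [0.4747, 0.0665, 0.0802]
ee_rot: [0.116, 0.993, 0.0, 0.0]
contact_force: [-1.7, 0.3, 7.0]
opening: 0.201
grasp_force: 27.8
time: 4.65
tool_pos: [0.4751, 0.0687, 0.0802]
ee_rot: [0.116, 0.993, -0.001, -0.0]
contact_force: [-1.1, -7.1, 7.1]
opening: 0.203
grasp_force: 27.9
```

```bash
python3 -m creep '[[[0,0.01,0],[0,0,0]],[[0,0.015,0],[0,0,0]],[[0,0.015,0],[0,0,0]],[[0,0.015,0],[0,0,0]]]'
python3 -m creep '[[[0,0,0],[0,0,0]],[[0,0,0],[0,0,0]],[[0,0,0],[0,0,0]],[[0,0,0],[0,0,0]]]' 0.6
python3 -m creep '[[[0,0,-0.2],[0,0,0]],[[0,0,-0.4],[0,0,0]],[[0,0,-0.6],[0,0,0]],[[0,0,-0.6],[0,0,0]],[[0,0,-0.6],[0,0,0]]]'
python3 - <<'E'
from h import *
shot('wrist','w2.png')
c=shot('scene','s2.png'); d=shot('side','d2.png')
cv2.imwrite('pics/v2.png',cv2.resize(np.hstack([c['frame'][130:310,150:330,::-1],cv2.imread('pics/w2.png')[150:330,190:390]]),None,fx=2,fy=2,interpolation=cv2.INTER_CUBIC))
go(0.569,-0.310,0.2,None)
E
```

```text
time: 5.05
tool_pos: [0.4751, 0.069, 0.0802]
ee_rot: [0.116, 0.993, -0.003, -0.001]
contact_force: [1.6, -16.4, 8.1]
opening: 0.198
grasp_force: 28.0
time: 5.45
tool_pos: [0.476, 0.0733, 0.0792]
ee_rot: [0.117, 0.993, 0.0, 0.0]
contact_force: [-1.0, -0.0, 0.1]
opening: 0.402
grasp_force: 0.0
time: 5.95
tool_pos: [0.4761, 0.0735, 0.2]
ee_rot: [0.117, 0.993, 0.001, 0.001]
contact_force: [0.5, -0.0, -0.8]
opening: 0.398
grasp_force: 0.0
shift [-0.9011 -1.7522 -0.0102] wz 0 cur yaw 1.337 j6 -2.3
```

View pics/v2.png

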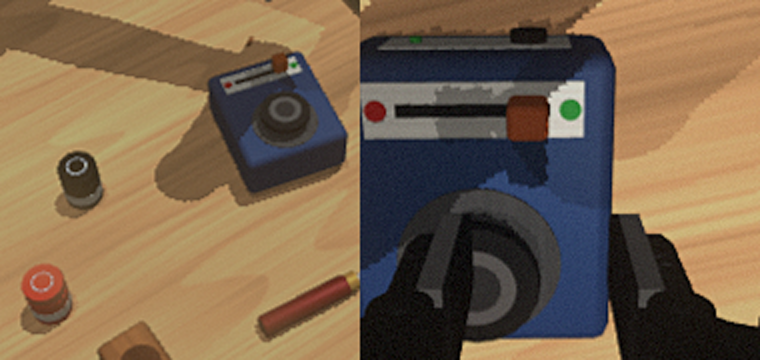

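The lock is at the green end (wrist crop shows the grip beside the green dot at (528,118) vs (571,110)), and the pots haven't moved. Next is the red pot.

```bash
python3 - <<'E'
from h import *
print(c2(705,370,.04),c2(640,402,.04),c2(725,340,.04), c2(770,378,.04), c2(690,425,.04))
E
python3 -m creep '[[[-0.45,-0.88,0],[0,0,0]],[[-0.45,-0.88,0],[0,0,0]],[[-0.45,-0.88,0],[0,0,0]],[[-0.45,-0.88,0],[0,0,0]],[[-0.45,-0.88,0],[0,0,0]],[[-0.45,-0.88,0],[0,0,0]]]' 0
python3 -m creep '[[[-0.45,-0.87,0],[0,0,-0.33]],[[-0.45,-0.87,0],[0,0,-0.33]],[[-0.45,-0.87,0],[0,0,-0.33]],[[-0.45,-0.87,0],[0,0,-0.33]],[[-0.45,-0.87,0],[0,0,-0.33]],[[-0.45,-0.87,0],[0,0,-0.33]],[[-0.45,-0.87,0],[0,0,-0.33]]]' 0.15
python3 - <<'E'
from h import *
shot('wrist','w3.png')
go(0.569,-0.310,0.024,None)
print(w2px('w3',[0.569,-0.310,.06]))
E
```

```text
[ 0.71144767 -0.25876583  0.04      ] [ 0.64813675 -0.25049221  0.04      ] [ 0.7455614  -0.24722726  0.04      ] [ 0.74915428 -0.29456507  0.04      ] [ 0.66643351 -0.28847903  0.04      ]
time: 6.7
tool_pos: [0.5219, -0.1202, 0.1974]
ee_rot: [0.118, 0.993, -0.0, -0.002]
contact_force: [0.1, -0.3, 0.3]
opening: 1.001
grasp_force: 0.0
time: 7.4
tool_pos: [0.5697, -0.3077, 0.1985]
ee_rot: [-0.211, 0.977, 0.001, -0.001]
contact_force: [1.4, 0.4, 0.3]
opening: 0.848
grasp_force: 0.0
shift [ 0.0082 -0.0108  0.8749] wz 0 cur yaw 1.997 j6 -0.9
[277.8851747  200.53152142]
```

View pics/w3.png

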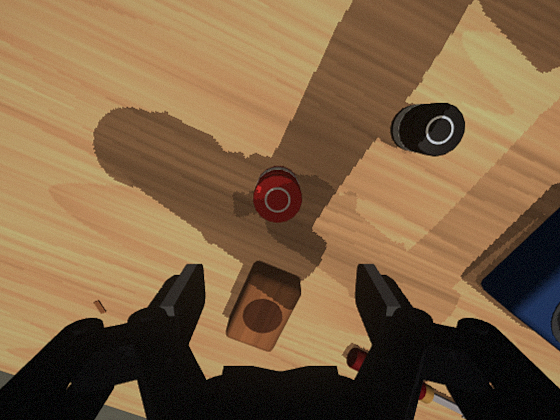

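The red ring is at (277.5,200), which matches the prediction, so I'll descend.

```bash
python3 -m creep '[[[0.008,-0.01,0.2],[0,0,0]],[[0.008,-0.01,0.4],[0,0,0]],[[0.008,-0.01,0.55],[0,0,0]],[[0.008,-0.01,0.65],[0,0,0]],[[0.008,-0.01,0.75],[0,0,0]],[[0.008,-0.01,0.83],[0,0,0]],[[0.008,-0.01,0.87],[0,0,0]],[[0.008,-0.01,0.87],[0,0,0]],[[0.008,-0.01,0.87],[0,0,0]]]'
python3 -m creep '[[[0,0,0],[0,0,0]],[[0,0,0],[0,0,0]],[[0,0,0],[0,0,0]],[[0,0,0],[0,0,0]],[[0,0,0],[0,0,0]],[[0,0,0],[0,0,0]],[[0,0,0],[0,0,0]],[[0,0,0],[0,0,0]],[[0,0,0],[0,0,0]],[[0,0,0],[0,0,0]]]' 1 60
python3 -m creep '[[[0,0,-0.1],[0,0,0]],[[0,0,-0.25],[0,0,0]],[[0,0,-0.4],[0,0,0]],[[0,0,-0.55],[0,0,0]],[[0,0,-0.7],[0,0,0]],[[0,0,-0.75],[0,0,0]],[[0,0,-0.75],[0,0,0]],[[0,0,-0.75],[0,0,0]]]'
python3 - <<'E'
from h import *
go(0.546,0.026,0.19,None)
E
```

```text
time: 8.35
tool_pos: [0.5699, -0.3113, 0.0263]
ee_rot: [-0.212, 0.977, -0.0, 0.001]
contact_force: [0.0, -0.7, 0.6]
opening: 0.854
grasp_force: 0.0
time: 9.35
tool_pos: [0.57, -0.312, 0.0268]
ee_rot: [-0.211, 0.977, -0.001, 0.001]
contact_force: [-1.4, 1.5, 6.5]
opening: 0.526
grasp_force: 61.5
time: 10.15
tool_pos: [0.5681, -0.3113, 0.1733]
ee_rot: [-0.211, 0.977, 0.001, -0.001]
contact_force: [-0.2, 0.4, -1.6]
opening: 0.524
grasp_force: 61.4
shift [-0.5947  1.5822 -0.0803] wz 0 cur yaw 1.996 j6 -0.89
```

```bash
python3 -m creep '[[[-0.1,0.15,0],[0,0,0]],[[-0.15,0.35,0],[0,0,0]],[[-0.2,0.55,-0.05],[0,0,0]],[[-0.25,0.7,-0.08],[0,0,0]],[[-0.3,0.8,-0.08],[0,0,0]],[[-0.3,0.8,-0.08],[0,0,0]],[[-0.3,0.8,-0.08],[0,0,0]]]'
python3 -m creep '[[[-0.1,0.15,0],[0,0,0]],[[-0.15,0.35,0],[0,0,0]],[[-0.2,0.55,0],[0,0,0]],[[-0.25,0.7,0],[0,0,0]],[[-0.294,0.78,0],[0,0,0]],[[-0.294,0.78,0],[0,0,0]],[[-0.294,0.78,0],[0,0,0]]]'
python3 - <<'E'
from h import *
c=shot('wrist','w4.png');a=shot('scene','s4.png');b=shot('side','d4.png')
u,v=np.int32(w2px('s4',[.546,.026,.12]));p,q=np.int32(w2px('d4',[.546,.026,.12]))
cv2.imwrite('pics/v4.png',cv2.resize(np.hstack([a['frame'][v-65:v+65,u-60:u+60],b['frame'][q-65:q+65,p-60:p+60]])[:,:,::-1],None,fx=3,fy=3,interpolation=cv2.INTER_CUBIC))
go(0.546,0.026,0.114,None)
E
```

```text
time: 10.85
tool_pos: [0.5569, -0.141, 0.1895]
ee_rot: [-0.212, 0.977, 0.0, -0.002]
contact_force: [0.3, -0.4, -1.7]
opening: 0.523
grasp_force: 61.7
time: 11.55
tool_pos: [0.5466, 0.0243, 0.1903]
ee_rot: [-0.211, 0.977, -0.0, -0.001]
contact_force: [-0.3, -0.2, -1.6]
opening: 0.52
grasp_force: 61.8
shift [-0.0017  0.0119  0.384 ] wz 0 cur yaw 1.995 j6 -1.49
```

View pics/v4.png

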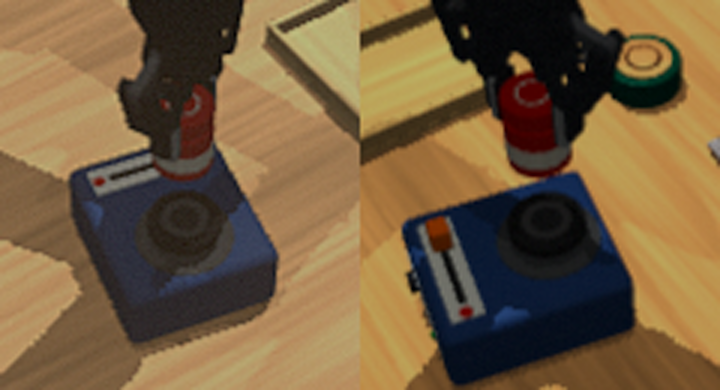

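The red pot is held upright above the pad, so I'll press it down.

```bash
python3 -m creep '[[[0,0.008,0.15],[0,0,0]],[[0,0.008,0.25],[0,0,0]],[[0,0.008,0.32],[0,0,0]],[[0,0.008,0.34],[0,0,0]],[[0,0.008,0.36],[0,0,0]],[[0,0.008,0.36],[0,0,0]],[[0,0.008,0.36],[0,0,0]]]'
python3 -m creep '[[[0,0,0.01],[0,0,0]],[[0,0,0.02],[0,0,0]],[[0,0,0.03],[0,0,0]],[[0,0,0.03],[0,0,0]],[[0,0,0.03],[0,0,0]]]'
```

```text
time: 12.4
tool_pos: [0.5468, 0.0264, 0.1201]
ee_rot: [-0.211, 0.977, -0.0, 0.001]
contact_force: [0.7, -0.8, -1.3]
opening: 0.527
grasp_force: 61.8
time: 12.9
tool_pos: [0.547, 0.0266, 0.1141]
ee_rot: [-0.212, 0.977, -0.0, 0.001]
contact_force: [-0.6, -0.6, 5.4]
opening: 0.524
grasp_force: 61.8
```

```bash
python3 -m creep '[[[0,0,0.01],[0,0,0]],[[0,0,0.015],[0,0,0]],[[0,0,0.02],[0,0,0]],[[0,0,0.02],[0,0,0]]]'
python3 -m creep '[[[0,0,0.005],[0,0,0]],[[0,0,0.01],[0,0,0]],[[0,0,0.01],[0,0,0]]]'
```

```text
time: 13.3
tool_pos: [0.547, 0.0266, 0.1107]
ee_rot: [-0.212, 0.977, -0.0, 0.001]
contact_force: [-0.8, 0.1, 8.6]
opening: 0.525
grasp_force: 62.6
time: 13.6
tool_pos: [0.5472, 0.0267, 0.1106]
ee_rot: [-0.212, 0.977, -0.0, 0.001]
contact_force: [-5.5, 0.3, 19.0]
opening: 0.522
grasp_force: 63.7
```

The pad is on its stop (19 N, z unchanged). I'll hold it there for over 2 s and then lift.

```bash
python3 -m creep '[[[0,0,0],[0,0,0]],[[0,0,0],[0,0,0]],[[0,0,0],[0,0,0]],[[0,0,0],[0,0,0]],[[0,0,0],[0,0,0]],[[0,0,0],[0,0,0]],[[0,0,0],[0,0,0]],[[0,0,0],[0,0,0]],[[0,0,0],[0,0,0]],[[0,0,0],[0,0,0]],[[0,0,0],[0,0,0]],[[0,0,0],[0,0,0]]]'
python3 -m creep '[[[0,0,0],[0,0,0]],[[0,0,0],[0,0,0]],[[0,0,0],[0,0,0]],[[0,0,0],[0,0,0]],[[0,0,0],[0,0,0]],[[0,0,0],[0,0,0]],[[0,0,0],[0,0,0]],[[0,0,0],[0,0,0]],[[0,0,0],[0,0,0]],[[0,0,0],[0,0,0]],[[0,0,0],[0,0,0]],[[0,0,0],[0,0,0]]]'
python3 -m creep '[[[0,0,-0.03],[0,0,0]],[[0,0,-0.08],[0,0,0]],[[0,0,-0.2],[0,0,0]],[[0,0,-0.35],[0,0,0]],[[0,0,-0.4],[0,0,0]],[[0,0,-0.4],[0,0,0]],[[0,0,-0.4],[0,0,0]]]'
python3 - <<'E'
from h import *
go(0.57,0.315,0.19,None)
print(monitor.get_state()['joint_pos'].round(2))
E
```

```text
time: 14.8
tool_pos: [0.5472, 0.0267, 0.1106]
ee_rot: [-0.212, 0.977, -0.0, 0.002]
contact_force: [-4.6, 0.6, 18.6]
opening: 0.52
grasp_force: 63.7
time: 16.0
tool_pos: [0.5472, 0.0267, 0.1106]
ee_rot: [-0.212, 0.977, -0.0, 0.002]
contact_force: [-4.5, 0.4, 18.5]
opening: 0.524
grasp_force: 63.7
time: 16.7
tool_pos: [0.545, 0.0264, 0.1856]
ee_rot: [-0.211, 0.977, 0.0, -0.002]
contact_force: [-0.1, -0.3, -1.8]
opening: 0.524
grasp_force: 61.9
shift [-0.709   1.2629 -0.0222] wz 0 cur yaw 1.996 j6 -1.49
[ 0.35  0.29 -0.25 -0.   -1.03 -1.49]
```

```bash
python3 -m creep '[[[-0.1,0.15,0],[0,0,0]],[[-0.2,0.35,0],[0,0,0]],[[-0.3,0.55,0],[0,0,0]],[[-0.35,0.63,0],[0,0,0]],[[-0.35,0.63,0],[0,0,0]],[[-0.35,0.63,0],[0,0,0]]]'
python3 -m creep '[[[-0.1,0.15,0],[0,0,0]],[[-0.2,0.35,0],[0,0,0]],[[-0.3,0.55,0],[0,0,0]],[[-0.36,0.63,0],[0,0,0]],[[-0.36,0.63,0],[0,0,0]],[[-0.36,0.63,0],[0,0,0]],[[-0.36,0.63,0],[0,0,0]]]'
python3 -m creep '[[[0,0,0.15],[0,0,0]],[[0,0,0.35],[0,0,0]],[[0,0,0.5],[0,0,0]],[[0,0,0.6],[0,0,0]],[[0,0,0.68],[0,0,0]],[[0,0,0.72],[0,0,0]],[[0,0,0.74],[0,0,0]],[[0,0,0.74],[0,0,0]],[[0,0,0.74],[0,0,0]]]'
```

```text
time: 17.3
tool_pos: [0.557, 0.1698, 0.1856]
ee_rot: [-0.211, 0.977, -0.0, -0.002]
contact_force: [-0.1, -0.4, -0.8]
opening: 0.519
grasp_force: 62.0
time: 18.0
tool_pos: [0.5713, 0.3127, 0.187]
ee_rot: [-0.21, 0.978, -0.0, -0.001]
contact_force: [-0.0, -0.4, -1.3]
opening: 0.523
grasp_force: 62.0
time: 18.9
tool_pos: [0.5721, 0.3148, 0.0404]
ee_rot: [-0.211, 0.977, 0.0, 0.001]
contact_force: [0.5, 1.2, -0.6]
opening: 0.521
grasp_force: 61.9
```

```bash
python3 -m creep '[[[0,0,0.015],[0,0,0]],[[0,0,0.025],[0,0,0]],[[0,0,0.032],[0,0,0]],[[0,0,0.037],[0,0,0]],[[0,0,0.037],[0,0,0]],[[0,0,0.037],[0,0,0]]]'
```

```text
time: 19.5
tool_pos: [0.5714, 0.3147, 0.0328]
ee_rot: [-0.211, 0.977, 0.0, 0.0]
contact_force: [-3.2, -1.7, 6.1]
opening: 0.523
grasp_force: 62.4
```

```bash
python3 -m creep '[[[0,0,0],[0,0,0]],[[0,0,0],[0,0,0]],[[0,0,0],[0,0,0]],[[0,0,0],[0,0,0]],[[0,0,0],[0,0,0]],[[0,0,0],[0,0,0]]]' 0.15
python3 -m creep '[[[0,0,-0.15],[0,0,0]],[[0,0,-0.4],[0,0,0]],[[0,0,-0.65],[0,0,0]],[[0,0,-0.85],[0,0,0]],[[0,0,-0.85],[0,0,0]],[[0,0,-0.85],[0,0,0]]]'
python3 - <<'E'
from h import *
a=shot('scene','s5.png');b=shot('side','d5.png')
cv2.imwrite('pics/v5.png',cv2.resize(np.hstack([a['frame'][95:315,155:425],b['frame'][120:340,110:410]])[:,:,::-1],None,fx=1.4,fy=1.4,interpolation=cv2.INTER_CUBIC))
go(0.454,-0.2076,0.2,None)
E
```

```text
time: 20.1
tool_pos: [0.5714, 0.3146, 0.0318]
ee_rot: [-0.211, 0.977, -0.0, -0.0]
contact_force: [0.1, -0.5, 0.7]
opening: 0.853
grasp_force: 0.0
time: 20.7
tool_pos: [0.5715, 0.3149, 0.2032]
ee_rot: [-0.211, 0.977, 0.001, 0.001]
contact_force: [-0.3, -1.0, -0.7]
opening: 0.854
grasp_force: 0.0
shift [ 1.608  -2.1354  0.007 ] wz 0 cur yaw 1.996 j6 -1.9
```

View pics/v5.png

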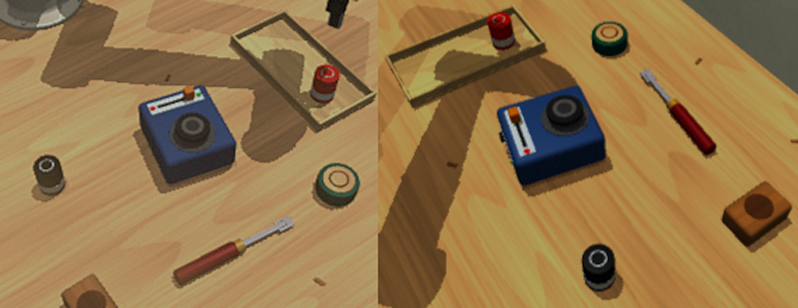

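Red stands in the tray and black hasn't moved (ring at (46,165) in the left crop). I'll go to black.

```bash
python3 -m creep '[[[0.54,-0.71,0],[0,0,0]],[[0.54,-0.71,0],[0,0,0]],[[0.54,-0.71,0],[0,0,0]],[[0.54,-0.71,0],[0,0,0]],[[0.54,-0.71,0],[0,0,0]]]'
python3 -m creep '[[[0.54,-0.71,0],[0,0,0]],[[0.54,-0.71,0],[0,0,0]],[[0.54,-0.71,0],[0,0,0]],[[0.54,-0.71,0],[0,0,0]],[[0.54,-0.71,0],[0,0,0]]]'
python3 -m creep '[[[0.53,-0.71,0],[0,0,0]],[[0.53,-0.71,0],[0,0,0]],[[0.53,-0.71,0],[0,0,0]],[[0.53,-0.71,0],[0,0,0]],[[0.53,-0.71,0],[0,0,0]],[[0.53,-0.71,0],[0,0,0]]]'
python3 - <<'E'
from h import *
shot('wrist','w6.png')
go(0.454,-0.2076,0.026,None)
print(w2px('w6',[0.454,-0.2076,.06]))
E
```

```text
time: 21.3
tool_pos: [0.5297, 0.1372, 0.2004]
ee_rot: [-0.209, 0.978, -0.001, -0.002]
contact_force: [-0.3, 0.3, 0.6]
opening: 0.85
grasp_force: 0.0
time: 21.8
tool_pos: [0.4907, -0.0354, 0.2007]
ee_rot: [-0.209, 0.978, -0.0, -0.002]
contact_force: [0.1, 0.3, 0.3]
opening: 0.849
grasp_force: 0.0
time: 22.4
tool_pos: [0.4544, -0.2061, 0.2009]
ee_rot: [-0.211, 0.977, 0.0, -0.001]
contact_force: [-0.4, 0.3, 0.1]
opening: 0.854
grasp_force: 0.0
shift [ 0.0059 -0.009   0.8755] wz 0 cur yaw 1.997 j6 -1.05
[278.60509104 200.49771045]
```

View pics/w6.png

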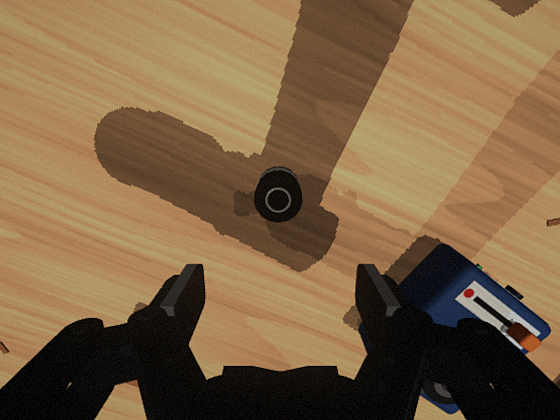

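The black ring is at (278,200), as predicted. I'll descend and grasp.

```bash
python3 -m creep '[[[0.006,-0.008,0.2],[0,0,0]],[[0.006,-0.008,0.4],[0,0,0]],[[0.006,-0.008,0.55],[0,0,0]],[[0.006,-0.008,0.65],[0,0,0]],[[0.006,-0.008,0.75],[0,0,0]],[[0.006,-0.008,0.83],[0,0,0]],[[0.006,-0.008,0.87],[0,0,0]],[[0.006,-0.008,0.87],[0,0,0]],[[0.006,-0.008,0.87],[0,0,0]]]'
python3 -m creep '[[[0,0,0],[0,0,0]],[[0,0,0],[0,0,0]],[[0,0,0],[0,0,0]],[[0,0,0],[0,0,0]],[[0,0,0],[0,0,0]],[[0,0,0],[0,0,0]],[[0,0,0],[0,0,0]],[[0,0,0],[0,0,0]],[[0,0,0],[0,0,0]],[[0,0,0],[0,0,0]]]' 1 60
python3 -m creep '[[[0,0,-0.1],[0,0,0]],[[0,0,-0.25],[0,0,0]],[[0,0,-0.4],[0,0,0]],[[0,0,-0.55],[0,0,0]],[[0,0,-0.7],[0,0,0]],[[0,0,-0.83],[0,0,0]],[[0,0,-0.83],[0,0,0]],[[0,0,-0.83],[0,0,0]]]'
python3 - <<'E'
from h import *
go(0.546,0.026,0.19,None)
E
```

```text
time: 23.35
tool_pos: [0.4545, -0.2078, 0.0283]
ee_rot: [-0.212, 0.977, -0.0, 0.0]
contact_force: [0.4, 0.2, 1.7]
opening: 0.849
grasp_force: 0.0
time: 24.35
tool_pos: [0.4546, -0.2084, 0.0291]
ee_rot: [-0.211, 0.977, -0.0, 0.001]
contact_force: [-0.4, 1.4, 6.2]
opening: 0.516
grasp_force: 61.1
time: 25.15
tool_pos: [0.4532, -0.2081, 0.1939]
ee_rot: [-0.211, 0.977, 0.0, 0.0]
contact_force: [0.1, -0.0, -0.8]
opening: 0.518
grasp_force: 61.4
shift [-0.9052  0.8749  0.0205] wz 0 cur yaw 1.996 j6 -1.04
```

```bash
python3 -m creep '[[[-0.15,0.15,0],[0,0,0]],[[-0.3,0.3,0],[0,0,0]],[[-0.45,0.45,0],[0,0,0]],[[-0.6,0.6,0],[0,0,0]],[[-0.75,0.73,0],[0,0,0]],[[-0.85,0.82,0],[0,0,0]],[[-0.907,0.875,0],[0,0,0]],[[-0.907,0.875,0],[0,0,0]],[[-0.907,0.875,0],[0,0,0]],[[-0.907,0.875,0],[0,0,0]]]'
python3 -m creep '[[[0,0,0.12],[0,0,0]],[[0,0,0.22],[0,0,0]],[[0,0,0.3],[0,0,0]],[[0,0,0.33],[0,0,0]],[[0,0,0.35],[0,0,0]],[[0,0,0.35],[0,0,0]],[[0,0,0.35],[0,0,0]]]'
python3 -m creep '[[[0,0,0.01],[0,0,0]],[[0,0,0.02],[0,0,0]],[[0,0,0.03],[0,0,0]],[[0,0,0.03],[0,0,0]],[[0,0,0.03],[0,0,0]]]'
```

```text
time: 26.15
tool_pos: [0.5458, 0.025, 0.1934]
ee_rot: [-0.211, 0.978, -0.0, -0.001]
contact_force: [-0.6, 0.4, -0.5]
opening: 0.52
grasp_force: 61.6
time: 26.85
tool_pos: [0.5471, 0.0259, 0.1248]
ee_rot: [-0.211, 0.977, -0.0, 0.001]
contact_force: [0.1, 0.0, -1.7]
opening: 0.519
grasp_force: 61.6
time: 27.35
tool_pos: [0.5471, 0.0262, 0.1185]
ee_rot: [-0.211, 0.977, -0.0, 0.001]
contact_force: [-0.4, -0.4, 3.8]
opening: 0.52
grasp_force: 61.6
```

```bash
python3 -m creep '[[[0,0,0.01],[0,0,0]],[[0,0,0.02],[0,0,0]],[[0,0,0.03],[0,0,0]],[[0,0,0.035],[0,0,0]],[[0,0,0.035],[0,0,0]]]'
python3 -m creep '[[[0,0,0.005],[0,0,0]],[[0,0,0.01],[0,0,0]],[[0,0,0.01],[0,0,0]]]'
```

```text
time: 27.85
tool_pos: [0.5472, 0.0262, 0.113]
ee_rot: [-0.212, 0.977, -0.0, 0.001]
contact_force: [-3.9, 1.6, 14.6]
opening: 0.523
grasp_force: 63.2
time: 28.15
tool_pos: [0.5474, 0.0263, 0.1129]
ee_rot: [-0.212, 0.977, -0.0, 0.001]
contact_force: [-7.8, 2.4, 22.8]
opening: 0.523
grasp_force: 64.1
```

On the stop again; I'll hold, lift and move to the tray.

```bash
python3 -m creep '[[[0,0,0],[0,0,0]],[[0,0,0],[0,0,0]],[[0,0,0],[0,0,0]],[[0,0,0],[0,0,0]],[[0,0,0],[0,0,0]],[[0,0,0],[0,0,0]],[[0,0,0],[0,0,0]],[[0,0,0],[0,0,0]],[[0,0,0],[0,0,0]],[[0,0,0],[0,0,0]],[[0,0,0],[0,0,0]],[[0,0,0],[0,0,0]]]'
python3 -m creep '[[[0,0,0],[0,0,0]],[[0,0,0],[0,0,0]],[[0,0,0],[0,0,0]],[[0,0,0],[0,0,0]],[[0,0,0],[0,0,0]],[[0,0,0],[0,0,0]],[[0,0,0],[0,0,0]],[[0,0,0],[0,0,0]],[[0,0,0],[0,0,0]],[[0,0,0],[0,0,0]],[[0,0,0],[0,0,0]],[[0,0,0],[0,0,0]]]'
python3 -m creep '[[[0,0,-0.03],[0,0,0]],[[0,0,-0.08],[0,0,0]],[[0,0,-0.2],[0,0,0]],[[0,0,-0.35],[0,0,0]],[[0,0,-0.4],[0,0,0]],[[0,0,-0.4],[0,0,0]],[[0,0,-0.4],[0,0,0]]]'
python3 - <<'E'
from h import *
go(0.44,0.318,0.19,None)
shot('scene','s7.png')
c=cv2.imread('pics/s7.png')
cv2.imwrite('pics/v7.png',cv2.resize(c[95:315,155:425],None,fx=2,fy=2,interpolation=cv2.INTER_CUBIC))
E
```

```text
time: 29.35
tool_pos: [0.5474, 0.0263, 0.1129]
ee_rot: [-0.212, 0.977, -0.0, 0.001]
contact_force: [-9.0, 2.1, 23.2]
opening: 0.518
grasp_force: 64.1
time: 30.55
tool_pos: [0.5474, 0.0262, 0.1129]
ee_rot: [-0.212, 0.977, -0.0, 0.001]
contact_force: [-8.1, 2.2, 22.5]
opening: 0.524
grasp_force: 64.1
time: 31.25
tool_pos: [0.5455, 0.0259, 0.1872]
ee_rot: [-0.211, 0.977, 0.0, -0.001]
contact_force: [-0.2, -0.2, -1.5]
opening: 0.523
grasp_force: 61.5
shift [-0.1216  1.5481 -0.0123] wz 0 cur yaw 1.996 j6 -1.49
```

View pics/v7.png

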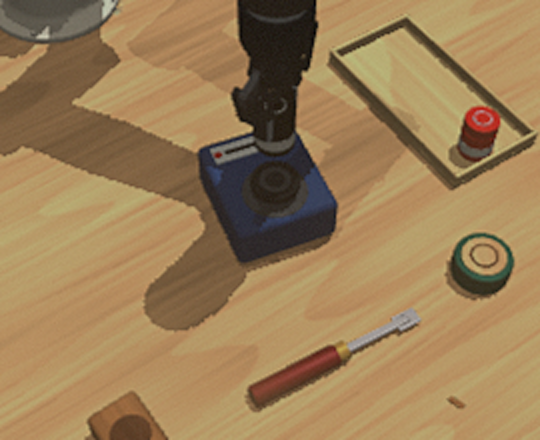

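Red has shifted a few cm inside the tray (ring now at (484,117) in the crop). It is still upright and clear of the slot I chose for black.

```bash
python3 -c "
from h import *;print(px2w('s7',155+242,95+58.4,.066))"
python3 -m creep '[[[-0.02,0.15,0],[0,0,0]],[[-0.04,0.35,0],[0,0,0]],[[-0.05,0.55,0],[0,0,0]],[[-0.06,0.7,0],[0,0,0]],[[-0.06,0.77,0],[0,0,0]],[[-0.06,0.77,0],[0,0,0]],[[-0.06,0.77,0],[0,0,0]]]'
python3 -m creep '[[[-0.02,0.15,0],[0,0,0]],[[-0.04,0.35,0],[0,0,0]],[[-0.05,0.55,0],[0,0,0]],[[-0.06,0.7,0],[0,0,0]],[[-0.06,0.77,0],[0,0,0]],[[-0.06,0.77,0],[0,0,0]],[[-0.06,0.77,0],[0,0,0]]]'
python3 -m creep '[[[0,0,0.15],[0,0,0]],[[0,0,0.35],[0,0,0]],[[0,0,0.5],[0,0,0]],[[0,0,0.6],[0,0,0]],[[0,0,0.68],[0,0,0]],[[0,0,0.72],[0,0,0]],[[0,0,0.74],[0,0,0]],[[0,0,0.74],[0,0,0]],[[0,0,0.74],[0,0,0]]]'
```

```text
[0.60075028 0.31806496 0.066     ]
time: 32.0
tool_pos: [0.4936, 0.1708, 0.188]
ee_rot: [-0.211, 0.977, -0.0, -0.001]
contact_force: [0.5, -0.6, -1.5]
opening: 0.524
grasp_force: 61.7
time: 32.7
tool_pos: [0.4415, 0.3153, 0.1885]
ee_rot: [-0.211, 0.978, -0.0, -0.0]
contact_force: [-0.5, -0.5, -1.2]
opening: 0.52
grasp_force: 61.7
time: 33.6
tool_pos: [0.4419, 0.3167, 0.0418]
ee_rot: [-0.211, 0.977, 0.0, 0.001]
contact_force: [0.3, 0.3, -1.2]
opening: 0.524
grasp_force: 61.7
```

Target TCP z is 0.035.

```bash
python3 -m creep '[[[0,0,0.015],[0,0,0]],[[0,0,0.025],[0,0,0]],[[0,0,0.032],[0,0,0]],[[0,0,0.037],[0,0,0]],[[0,0,0.037],[0,0,0]],[[0,0,0.037],[0,0,0]]]'
python3 -m creep '[[[0,0,0],[0,0,0]],[[0,0,0],[0,0,0]],[[0,0,0],[0,0,0]],[[0,0,0],[0,0,0]],[[0,0,0],[0,0,0]],[[0,0,0],[0,0,0]]]' 0.15
python3 -m creep '[[[0,0,-0.15],[0,0,0]],[[0,0,-0.4],[0,0,0]],[[0,0,-0.65],[0,0,0]],[[0,0,-0.8],[0,0,0]],[[0,0,-0.8],[0,0,0]],[[0,0,-0.8],[0,0,0]]]'
python3 - <<'E'
from h import *
go(0.476,0.0715,0.19,1.337)
E
```

```text
time: 34.2
tool_pos: [0.4413, 0.3166, 0.0351]
ee_rot: [-0.212, 0.977, 0.0, 0.0]
contact_force: [-3.0, -2.6, 8.6]
opening: 0.519
grasp_force: 62.9
time: 34.8
tool_pos: [0.4413, 0.3164, 0.0334]
ee_rot: [-0.211, 0.977, -0.0, -0.0]
contact_force: [0.3, 1.0, -0.0]
opening: 0.851
grasp_force: 0.0
time: 35.4
tool_pos: [0.4411, 0.3164, 0.1939]
ee_rot: [-0.211, 0.977, 0.001, 0.0]
contact_force: [0.9, 0.1, -1.8]
opening: 0.851
grasp_force: 0.0
shift [ 0.3464 -1.1876  0.0179] wz 0.3296 cur yaw 1.996 j6 -2.07
```

```bash
python3 -m creep '[[[0.17,-0.6,0],[0,0,0]],[[0.17,-0.6,0],[0,0,0]],[[0.17,-0.6,0],[0,0,0]],[[0.17,-0.6,0],[0,0,0]],[[0.17,-0.6,0],[0,0,0]]]' 0.5 25
python3 -m creep '[[[0.176,-0.588,0],[0,0,0.33]],[[0.176,-0.588,0],[0,0,0.33]],[[0.176,-0.588,0],[0,0,0.33]],[[0.176,-0.588,0],[0,0,0.33]],[[0.176,-0.588,0],[0,0,0.33]],[[0.176,-0.588,0],[0,0,0.33]],[[0.176,-0.588,0],[0,0,0.33]],[[0.176,-0.588,0],[0,0,0.33]]]'
python3 - <<'E'
from h import *
go(0.476,0.0715,0.08,1.337)
E
```

```text
time: 35.9
tool_pos: [0.4595, 0.1925, 0.1922]
ee_rot: [-0.211, 0.978, -0.001, -0.001]
contact_force: [0.3, 0.6, 0.4]
opening: 0.499
grasp_force: 0.0
time: 36.7
tool_pos: [0.4763, 0.0721, 0.1931]
ee_rot: [0.116, 0.993, -0.0, -0.0]
contact_force: [0.2, 0.5, 0.3]
opening: 0.501
grasp_force: 0.0
shift [ 0.0006 -0.0033  0.5656] wz 0.0008 cur yaw 1.339 j6 -2.29
```

```bash
python3 -m creep '[[[0,-0.005,0.2],[0,0,0]],[[0,-0.005,0.35],[0,0,0]],[[0,-0.005,0.45],[0,0,0]],[[0,-0.005,0.52],[0,0,0]],[[0,-0.005,0.56],[0,0,0]],[[0,-0.005,0.56],[0,0,0]],[[0,-0.005,0.56],[0,0,0]]]'
python3 -m creep '[[[0,0,0],[0,0,0]],[[0,0,0],[0,0,0]],[[0,0,0],[0,0,0]],[[0,0,0],[0,0,0]],[[0,0,0],[0,0,0]],[[0,0,0],[0,0,0]],[[0,0,0],[0,0,0]],[[0,0,0],[0,0,0]]]' 1 25
python3 -m creep '[[[0,-0.04,0],[0,0,0]],[[0,-0.08,0],[0,0,0]],[[0,-0.12,0],[0,0,0]],[[0,-0.16,0],[0,0,0]],[[0,-0.2,0],[0,0,0]],[[0,-0.22,0],[0,0,0]],[[0,-0.23,0],[0,0,0]],[[0,-0.23,0],[0,0,0]]]'
```

```text
time: 37.4
tool_pos: [0.4767, 0.0708, 0.082]
ee_rot: [0.116, 0.993, 0.0, 0.0]
contact_force: [-0.0, -0.6, -0.6]
opening: 0.503
grasp_force: 0.0
time: 38.2
tool_pos: [0.476, 0.0686, 0.0827]
ee_rot: [0.116, 0.993, -0.001, -0.0]
contact_force: [0.6, -8.5, 4.4]
opening: 0.2
grasp_force: 27.3
time: 39.0
tool_pos: [0.4663, 0.0258, 0.0827]
ee_rot: [0.117, 0.993, 0.001, 0.001]
contact_force: [-0.9, 0.3, 5.8]
opening: 0.201
grasp_force: 27.4
```

```bash
python3 -m creep '[[[0,-0.01,0],[0,0,0]],[[0,-0.02,0],[0,0,0]],[[0,-0.03,0],[0,0,0]],[[0,-0.035,0],[0,0,0]],[[0,-0.035,0],[0,0,0]]]'
python3 -m creep '[[[0,-0.01,0],[0,0,0]],[[0,-0.015,0],[0,0,0]],[[0,-0.015,0],[0,0,0]],[[0,-0.015,0],[0,0,0]]]'
```

```text
time: 39.5
tool_pos: [0.4649, 0.0195, 0.0827]
ee_rot: [0.117, 0.993, 0.001, 0.002]
contact_force: [-1.5, 3.1, 5.1]
opening: 0.199
grasp_force: 27.5
time: 39.9
tool_pos: [0.4649, 0.0192, 0.0827]
ee_rot: [0.117, 0.993, 0.003, 0.003]
contact_force: [-4.0, 14.9, 5.2]
opening: 0.201
grasp_force: 27.5
```

At the red stop. I'll release, rise and check.

```bash
python3 -m creep '[[[0,0.005,0],[0,0,0]],[[0,0.01,0],[0,0,0]],[[0,0.01,0],[0,0,0]],[[0,0.01,0],[0,0,0]],[[0,0.01,0],[0,0,0]]]' 0.55
python3 -m creep '[[[0,0,-0.2],[0,0,0]],[[0,0,-0.4],[0,0,0]],[[0,0,-0.6],[0,0,0]],[[0,0,-0.6],[0,0,0]],[[0,0,-0.6],[0,0,0]],[[0,0,-0.6],[0,0,0]]]'
python3 - <<'E'
from h import *
w=shot('wrist','w8.png')['frame'];d=shot('side','d8.png')['frame']
cv2.imwrite('pics/v8.png',cv2.resize(np.hstack([w[140:360,200:400],d[110:330,100:330]])[:,:,::-1],None,fx=1.8,fy=1.8,interpolation=cv2.INTER_CUBIC))
E
```

```text
time: 40.4
tool_pos: [0.4635, 0.0176, 0.0814]
ee_rot: [0.117, 0.993, -0.0, -0.0]
contact_force: [0.1, -0.5, 0.2]
opening: 0.453
grasp_force: 0.0
time: 41.0
tool_pos: [0.4627, 0.0176, 0.2003]
ee_rot: [0.117, 0.993, -0.0, -0.001]
contact_force: [-0.0, -0.4, 0.0]
opening: 0.452
grasp_force: 0.0
```

View pics/v8.png

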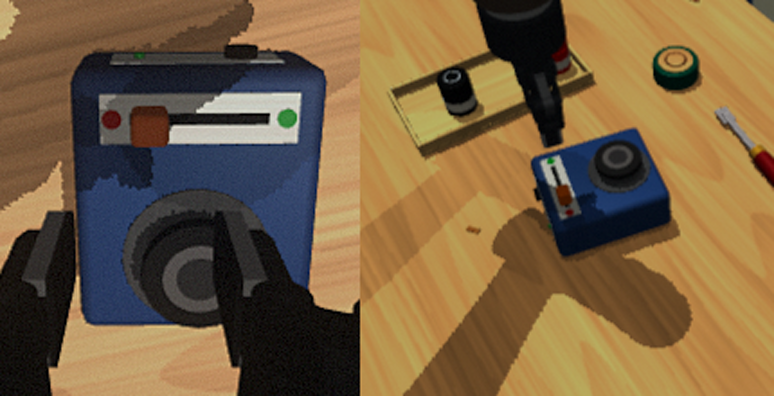

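The lock grip sits against the red end and both pots stand upright in the tray. I'll hand the job in.

```bash
python3 -c "
from bench import workorder;print(workorder.finish_job())"
```

```text
the job is handed in; nothing more can be done
None
```

The job is handed in: red then black (the only pots there) were each held over 2 s on the fully pressed pad and now stand upright in the tray, the lock is back at the red stop, and the tape, gouge and blank were not touched; red was knocked a few cm inside the tray partway through but stayed upright.

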